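Sweep the rock chips into the catch pan

TASK

Clear the bench: with the fingertips, sweep the three brown rock chips that lie on the grey table top into the blue catch pan through its open side, so that all three lie well inside it, behind its sloping lip. Only push them along the surface, never pick them up, and leave the fossil vertebra, the brush and the glue bottle where they are.

Things in the scene. Friction and masses are not known exactly. Their poses are not given: they have to be found in the camera images.
- pan: blue sheet-metal catch pan, fixed to the table. Origin: centre of its underside. Outside 156 mm along its x, 100 mm along its y. Its open side is the one at +y (the mouth, at y = +50 mm of its frame, 150 mm wide between the walls); walls 3 mm thick and 30 mm high stand on the other three sides (the side walls are only 15 mm high over the last 16 mm at the mouth). The floor is 2 mm thick; at the mouth a lip slopes up from the table to the floor between y = +50 and y = +38 mm.
- chip_a_mid (a point): centre of a brown rock chip, 23 x 34 x 15 mm, 22 g, lying loose and flat on the table (its centre about 8 mm up, 34 mm along its y)
- chip_b_mid (a point): centre of a brown rock chip, 24 x 36 x 16 mm, 26 g, lying loose and flat on the table (its centre about 8 mm up, 36 mm along its y)
- chip_c_mid (a point): centre of a brown rock chip, 20 x 30 x 13 mm, 15 g, lying loose and flat on the table (its centre about 7 mm up, 30 mm along its y)
- vertebra: loose pale fossil vertebra, 70 x 75 x 38 mm, a spool with three short arms, on the table to the left of the chips; origin: centre of its underside. Not to be moved.
- brush: loose flat brush with a blue handle, 26 x 150 x 16 mm, long along its y, lying beyond the pan; origin: centre of its underside. Not to be moved.
- glue: loose white glue bottle with a pointed cap, 40 mm across, 123 mm high, standing beyond the brush; origin: centre of its underside. Not to be moved.

How it is judged:
At the end, for the whole second after the job is handed in: Each chip lies at rest in the pan, its centre more than 12 mm behind the mouth's edge (behind the sloping lip) and between the walls; vertebra, brush and glue bottle are within 12 mm of where they stood (y of chip_a_mid in the frame of pan between -0.05 and 0.038 m and x of chip_a_mid in the frame of pan between -0.075 and 0.075 m and height (world z) of each of chip_a_mid, chip_b_mid, chip_c_mid below 0.024 m and linear speed of each of chip_a, chip_b, chip_c below 0.02 m/s and y of chip_b_mid in the frame of pan between -0.05 and 0.038 m and x of chip_b_mid in the frame of pan between -0.075 and 0.075 m and y of chip_c_mid in the frame of pan between -0.05 and 0.038 m and x of chip_c_mid in the frame of pan between -0.075 and 0.075 m and distance of each of vertebra, brush, glue from where it was at the start of the episode below 0.012 m); the robot touches nothing.
It fails at once if a chip is lifted (its centre more than 25 mm above the table) (height (world z) of any of chip_a_mid, chip_b_mid, chip_c_mid above 0.025 m).
It fails at once if the fossil vertebra is moved by more than 12 mm (distance of vertebra from where it was at the start of the episode above 0.012 m).
It fails at once if the brush is moved by more than 12 mm (distance of brush from where it was at the start of the episode above 0.012 m).
It fails at once if the glue bottle is moved by more than 12 mm (distance of glue from where it was at the start of the episode above 0.012 m).
It also fails if it takes over 64 s, if anything falls off the work surface, if the arm or the gripper's body presses on something with over 40 N, if the wrist force passes 120 N, or if a joint passes its speed limit or range.

ROBOT

A 6-joint arm with a two-finger parallel gripper is mounted at the origin on a cart in front of the work surface, level with it; the furniture and walls round the work are solid. World frame = base frame: x ahead of the robot, y to its left, z up, the work surface at z = 0. Lengths are in m, angles in rad, forces in N, time in s.
With the tool pointing down it reaches from about 0.225 to 0.725 m from the base axis. Payload 3.1 kg.
Tool frame: the origin (TCP) lies on the centre line of the jaws, within the pads' length; the fingertips stand 22 mm ahead of it and the grasp point (between the pads) lies 3 mm ahead of it (ctrl.tips_ahead is the z of the fingertips in the tool frame, in m); z points along the fingers, y is the direction in which the jaws open and shut (so a half turn about z gives the same grasp; the last joint's range is limited). The gripper opens to 85 mm and grips with 20 to 120 N. Pads are 22 mm wide; open, the fingers measure 114 mm over their backs; the gripper's body (76 mm by 85 mm) begins 54 mm behind the grasp point. The pads swing forward as they close: fully open they stand 13 mm farther back than shut.
Start: joints at [-1.434, 0.048, 0.099, 1.622, 0, 1.443], TCP at [0.137, -0.507, 0.253] pointing down, gripper open.
Joint ranges: [-2.91, 2.91], [-0.99, 1.94], [-1.21, 1.42], [-2.12, 2.29], [-1.49, 1.47], [-3.14, 3.14]. Speed limits (rad/s): [2.79, 2.79, 3.14, 3.14, 3.14, 3.14].

INTERFACE

Orientations are given as a rotation vector (axis times angle).
In Python, from cell import ctrl gives the robot as it stands.
- The arm moves only by the tool jog_arm, never from a script. Its argument "deltas" is a list of rows, each an object of numbers: "dx", "dy", "dz": the shift along the tool's x, y, z in cm; "turn": the turn about the tool's z in degrees. In form: [{"dx": .., "dy": .., "dz": .., "turn": ..}, ...]. A call has 1 to 12 rows; each row shifts and turns the pose as measured when the row begins, along the tool's axes as they then stand; what a row does not reach is not made up. A row lasts 1/10 s, in which the tool goes at most 50 mm and 8.59 degrees, less where a joint would pass 70% of its speed; a pose out of reach is approached as far as the arm can. A call with a gripper value outside its range is refused whole. "hand" is the closure in counts, from 0 (fully open) to 255 (shut), set as the call begins (left out, the last holds). The fingers move at their own pace and stop on an object; "squeeze" is the grip in N (left out, the last holds). Time passes only in rows, so rows that do not move let the fingers close. It gives the time, the measured TCP pose, the force and the opening at its end, in the units of the state.
- ctrl.sense(): the state, without advancing time (a new reading comes with each control period).
- ctrl.camera(name): name is "scene" or "top"; returns a dict with "frame" (384x512x3 uint8, red, green, blue), "range_z" (384x512 float32, m along the optical axis (not along the pixel's ray), 0 where there is no reading), "intrinsics" (3x3 intrinsics, pixels), "position" and "rotation" of the camera in the world. Camera axes: x right, y down, z forward; pixel columns grow to the right and rows downward; lengths in m; the calibration is good to about 2 mm. A picture is of the moment at which its call begins.
- ctrl.finish_job(): hands the job in, once; it reports no verdict.
The state is a dict: "time": time; "joint_pos": joint angles; "qd": joint speeds; "tau": joint torques, N m; "tcp_pos": TCP position; "tcp_rot": TCP orientation; "wrist_force": force on the tool from outside, world axes, zero at the start; "wrist_torque": the same for the moment, N m; "finger_gap": opening from 0.0 (shut) to 1.0 (fully open).
Only numpy, scipy, OpenCV 4.12 (cv2) and the standard library are available. Lean on these libraries where they do the work, as an engineer would, in place of code of your own. Each camera call takes 0.05 s, during which the arm holds its last target. There are 200 camera calls.

## Working session

There is one attempt and no reset: what is moved stays moved. The work goes in short steps, Python scripts to look and compute and a tool call to move; the robot and the scene stay as the last step left them, time stands still between calls to the robot, and variables do not carry over. Pictures are saved under pics/ and viewed, about 8 in all and at most 12, crops included, and the job is handed in when it is done.

Besides the shell and the picture viewer there is one more tool, called after ">>>" in YAML: its name, and indented under it one key for each argument. jog_arm: Moves the arm, as the interface text tells. Its arguments: {"type":"object","properties":{"deltas":{"type":"array"},"hand":{"type":"number"},"squeeze":{"type":"number"}},"required":["deltas"]}

```bash
mkdir -p pics
python3 - <<'E'
from cell import ctrl
import cv2,numpy as np
for n in("top","scene"):
    c=ctrl.camera(n);cv2.imwrite(f"pics/{n}0.png",c["frame"][...,::-1]);np.savez(f"{n}0.npz",**c)
    print(n,c["position"],c["rotation"].round(3).tolist(),c["intrinsics"].tolist())
s=ctrl.sense();print(s["tcp_pos"],s["tcp_rot"],s["finger_gap"],ctrl.tips_ahead,s["time"])
E
```

```text
top [0.48847045 0.09331184 0.90334204] [-2.183, 2.19, -0.117] [[470.1710706058118, 0.0, 249.30216814700086], [0.0, 470.1710706058118, 189.9439416513853], [0.0, 0.0, 1.0]]
scene [0.27769635 0.5637544  0.69310175] [-0.769, 2.664, -1.018] [[358.04815805603806, 0.0, 257.5397936669335], [0.0, 358.04815805603806, 196.36803669178082], [0.0, 0.0, 1.0]]
[ 0.13732078 -0.50617099  0.25217899] [-3.11186005e+00 -4.14435206e-01 -1.55553735e-05] 1.002193324059319 0.022 0.1
```

View pics/top0.png

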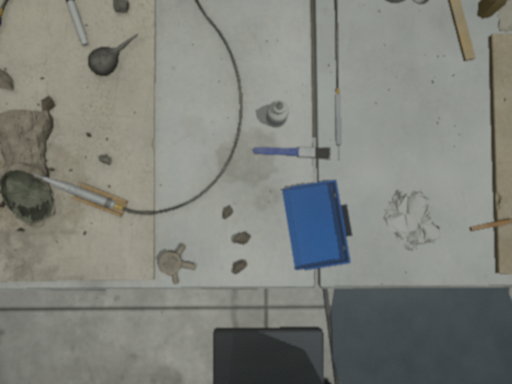

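The top view shows the pan at about (318,225), with its mouth on the left. The chips are at (227,212), (241,238) and (239,267), the vertebra at (175,263), the brush at (290,152) and the glue at (278,113).

```bash
cat > h.py <<'E'
import cv2,numpy as np
from scipy.spatial.transform import Rotation as R
def pts(c):
    K=c["intrinsics"];z=c["range_z"];v,u=np.mgrid[:384,:512]
    p=np.stack([(u-K[0,2])/K[0,0]*z,(v-K[1,2])/K[1,1]*z,z],-1)
    r=c["rotation"];M=R.from_rotvec(r).as_matrix() if r.shape==(3,) else r
    return p@M.T+c["position"]
def blobs(mask,P,amin=20):
    n,l,s,ce=cv2.connectedComponentsWithStats(mask.astype(np.uint8))
    for i in range(1,n):
        if s[i,4]<amin: continue
        q=P[l==i];rc=cv2.minAreaRect((q[:,:2]*1000).astype(np.float32))
        print(ce[i].round(),s[i,4],"mean",q.mean(0).round(4),"zmax",q[:,2].max().round(3),"rect mm",np.round(rc[0]),np.round(rc[1]),round(rc[2]),"corners",cv2.boxPoints(rc).round().tolist())
E
python3 - <<'E'
from h import *
c=np.load("top0.npz");P=pts(c);f=c["frame"].astype(int)
print("table z",np.median(P[200:280,195:215,2]))
blue=(f[...,2]-f[...,0]>50);blue[:165]=0;blobs(blue,P,200)
m=(P[...,2]>.006);roi=np.zeros_like(m);roi[90:285,150:360]=1
blobs(m&roi,P,25)
E
```

```text
table z 0.0015360225790990167
[313. 224.] 3893 mean [ 0.5002 -0.0455  0.0108] zmax 0.903 rect mm [492.  -4.] [155. 193.] 9 corners [[401.0, 79.0], [431.0, -111.0], [584.0, -87.0], [554.0, 104.0]]
[174. 177.] 1488 mean [0.5918 0.2168 0.0167] zmax 0.903 rect mm [582. 176.] [359. 178.] 0 corners [[402.0, 263.0], [403.0, 85.0], [762.0, 88.0], [761.0, 266.0]]
[338. 120.] 349 mean [ 0.6987 -0.0949  0.0239] zmax 0.903 rect mm [604. -35.] [ 81. 335.] 56 corners [[443.0, 26.0], [719.0, -163.0], [765.0, -96.0], [488.0, 93.0]]
[277. 113.] 491 mean [0.7006 0.0256 0.0681] zmax 0.903 rect mm [605.  47.] [ 40. 247.] 77 corners [[480.0, 55.0], [721.0, 0.0], [730.0, 39.0], [488.0, 93.0]]
[296. 151.] 689 mean [ 0.6402 -0.015   0.0163] zmax 0.903 rect mm [604.  35.] [105. 236.] 39 corners [[488.0, 93.0], [638.0, -90.0], [720.0, -23.0], [570.0, 160.0]]
[334. 223.] 948 mean [ 0.503  -0.081   0.0321] zmax 0.903 rect mm [495. -10.] [158. 206.] 8 corners [[402.0, 81.0], [432.0, -123.0], [588.0, -100.0], [558.0, 103.0]]
[227. 211.] 105 mean [0.5252 0.1173 0.02  ] zmax 0.903 rect mm [510. 112.] [54. 22.] 19 corners [[481.0, 114.0], [488.0, 93.0], [539.0, 110.0], [532.0, 131.0]]
[241. 237.] 167 mean [0.4766 0.0901 0.0126] zmax 0.019 rect mm [477.  90.] [32. 23.] 90 corners [[466.0, 74.0], [488.0, 74.0], [488.0, 106.0], [466.0, 106.0]]
[174. 263.] 664 mean [0.4313 0.2129 0.0365] zmax 0.903 rect mm [462. 172.] [ 59. 155.] 39 corners [[390.0, 214.0], [487.0, 92.0], [534.0, 130.0], [436.0, 251.0]]
[239. 266.] 143 mean [0.4235 0.095  0.0116] zmax 0.018 rect mm [424.  95.] [19. 31.] 36 corners [[407.0, 102.0], [425.0, 77.0], [441.0, 89.0], [422.0, 114.0]]
```

View pics/scene0.png

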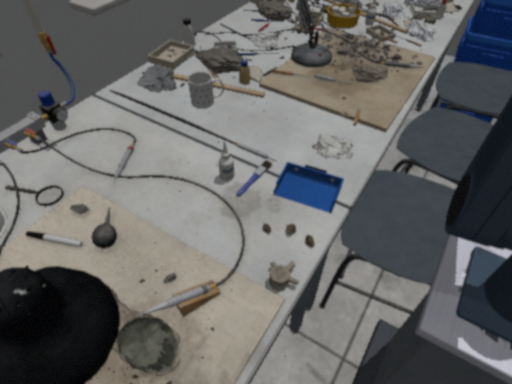

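The scene view shows the three chips at about (267,229), (291,229) and (309,241). The pan's mouth faces them, the vertebra is at (281,275), and the brush and glue lie beyond.

Run:
```python
from h import *
c=np.load("top0.npz");P=pts(c);f=c["frame"].astype(int);ok=c["range_z"]>.1
blue=(f[...,2]-f[...,0]>50)&ok;blue[:175]=0;blobs(blue,P,200)
m=(P[...,2]>.006)&ok;roi=np.zeros_like(m);roi[90:285,150:330]=1
m[170:275,280:]=0
blobs(m&roi,P,25)
w=(P[...,2]>.022)&ok;w[:175]=0;w[275:]=0;w[:,:280]=0;w[:,360:]=0;blobs(w,P,10)
g=cv2.resize(c["frame"][165:290,150:370,::-1],None,fx=3.6,fy=3.6,interpolation=2);cv2.imwrite("pics/crop0.png",g)
```

```text
[313. 224.] 3870 mean [ 0.5003 -0.0463  0.0055] zmax 0.038 rect mm [500. -50.] [155. 100.] 9 corners [[416.0, -12.0], [431.0, -111.0], [584.0, -88.0], [569.0, 11.0]]
[174. 177.] 1480 mean [0.5923 0.2174 0.0119] zmax 0.022 rect mm [582. 176.] [359. 178.] 0 corners [[402.0, 263.0], [403.0, 85.0], [762.0, 88.0], [761.0, 266.0]]
[277. 113.] 489 mean [0.7015 0.0253 0.0647] zmax 0.126 rect mm [707.  24.] [39. 38.] 51 corners [[680.0, 20.0], [710.0, -4.0], [734.0, 27.0], [705.0, 51.0]]
[296. 151.] 681 mean [ 0.6408 -0.0149  0.0124] zmax 0.019 rect mm [642.  -7.] [145.  24.] 87 corners [[626.0, -79.0], [650.0, -80.0], [658.0, 65.0], [634.0, 66.0]]
[227. 211.] 104 mean [0.5255 0.1176 0.0115] zmax 0.018 rect mm [525. 118.] [20. 24.] 25 corners [[511.0, 124.0], [521.0, 103.0], [539.0, 111.0], [529.0, 133.0]]
[241. 237.] 167 mean [0.4766 0.0901 0.0126] zmax 0.019 rect mm [477.  90.] [32. 23.] 90 corners [[466.0, 74.0], [488.0, 74.0], [488.0, 106.0], [466.0, 106.0]]
[174. 263.] 661 mean [0.431  0.2134 0.0326] zmax 0.043 rect mm [429. 210.] [61. 58.] 29 corners [[388.0, 220.0], [416.0, 169.0], [470.0, 199.0], [442.0, 250.0]]
[239. 266.] 143 mean [0.4235 0.095  0.0116] zmax 0.018 rect mm [424.  95.] [19. 31.] 36 corners [[407.0, 102.0], [425.0, 77.0], [441.0, 89.0], [422.0, 114.0]]
[335. 222.] 707 mean [ 0.5048 -0.0845  0.032 ] zmax 0.038 rect mm [502. -63.] [158.  99.] 8 corners [[417.0, -25.0], [432.0, -124.0], [588.0, -100.0], [573.0, -2.0]]
```

View pics/crop0.png

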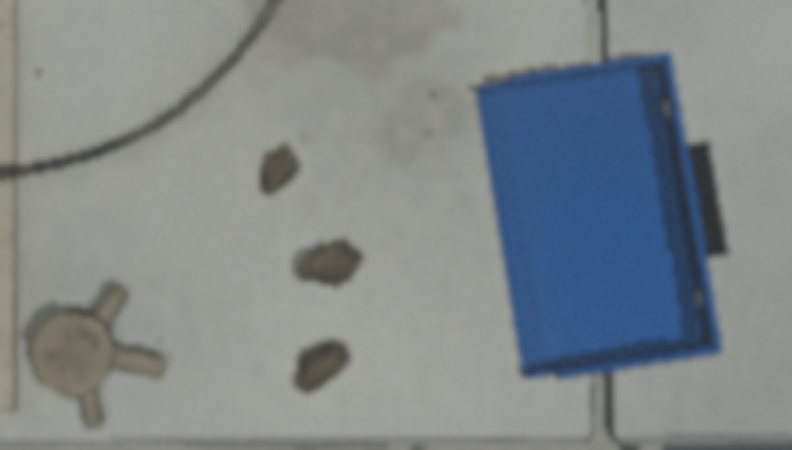

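>>> jog_arm:
  deltas:
    - {"dx":3.3,"dy":-3.3}
    - {"dx":3.3,"dy":-3.3}
    - {"dx":3.3,"dy":-3.3}
    - {"dx":3.3,"dy":-3.3}
    - {"dx":3.3,"dy":-3.3}
    - {"dx":3.3,"dy":-3.3}
    - {"dx":3.3,"dy":-3.3}
    - {"dx":3.3,"dy":-3.3}
    - {"dx":3.3,"dy":-3.3}
    - {"dx":3.3,"dy":-3.3}
    - {"dx":3.3,"dy":-3.3}
    - {"dx":3.3,"dy":-3.3}
  hand: 215

```text
invalid input at $.deltas[0]: expected keys dx, dy, dz, turn
```

```bash
cat > st.py <<'E'
from cell import ctrl
import numpy as np
from scipy.spatial.transform import Rotation as R
O=np.array([.500,-.050]);X=np.array([.989,.15]);Y=np.array([-.15,.989])
def st():
    s=ctrl.sense();M=R.from_rotvec(s["tcp_rot"]).as_matrix();d=s["tcp_pos"][:2]-O
    print("t",s["time"],"tcp",s["tcp_pos"].round(4),"pan xy mm",(1e3*np.array([d@X,d@Y])).round(1),"heading x",np.degrees(np.arctan2(M[1,0],M[0,0])).round(1),"zax",M[:,2].round(3),"F",s["wrist_force"].round(1),"gap",s["finger_gap"],"q6",s["joint_pos"][5])
if __name__=="__main__":st()
E
python3 st.py
python3 - <<'E'
from h import *
c=np.load("top0.npz");P=pts(c)
print((P[190:215:3,178:215:3,2]*1000).round(0))
E
```

```text
t 0.1 tcp [ 0.1373 -0.5062  0.2522] pan xy mm [-427.1 -396.8] heading x 15.2 zax [-0.     0.002 -1.   ] F [-0.4 -0.3 -0.4] gap 1.002193324059319 q6 1.442994967416665
[[ 0.  1.  1.  4.  2.  3.  2.  2.  7.  8.  2.  1.  2.]
 [ 5.  2.  2.  1.  3.  1.  2. 10.  7.  0.  1.  3. -0.]
 [ 2. -0.  2.  4.  2.  2. 12.  9.  2.  1.  2.  3.  0.]
 [ 2.  2. -1.  0. 11. 10.  1. -0.  2.  1.  3.  0.  4.]
 [ 1.  1. 13.  8. 11.  3.  1.  0.  4. -1. -2. -1.  1.]
 [13. 12. 11.  2.  2.  0.  0.  2.  3.  1.  3.  1. -0.]
 [ 4.  1.  3. -1.  3.  1.  2. -1.  3.  2.  0.  0.  0.]
 [ 1.  3.  0.  4.  1. -0. -0.  3.  0. -0.  1.  0.  0.]
 [ 1.  3.  2.  1. -1.  3. -1.  3. -0.  0.  2.  2.  3.]]
```

>>> jog_arm:
  deltas:
    - {"dx":3.3,"dy":-3.3,"dz":0,"turn":0}
    - {"dx":3.3,"dy":-3.3,"dz":0,"turn":0}
    - {"dx":3.3,"dy":-3.3,"dz":0,"turn":0}
    - {"dx":3.3,"dy":-3.3,"dz":0,"turn":0}
    - {"dx":3.3,"dy":-3.3,"dz":0,"turn":0}
    - {"dx":3.3,"dy":-3.3,"dz":0,"turn":0}
    - {"dx":3.3,"dy":-3.3,"dz":0,"turn":0}
    - {"dx":3.3,"dy":-3.3,"dz":0,"turn":0}
    - {"dx":3.3,"dy":-3.3,"dz":0,"turn":0}
    - {"dx":3.3,"dy":-3.3,"dz":0,"turn":0}
    - {"dx":3.3,"dy":-3.3,"dz":0,"turn":0}
    - {"dx":3.3,"dy":-3.3,"dz":0,"turn":0}
  hand: 215

```text
time: 1.3
tcp_pos: [0.4228, -0.0064, 0.2465]
tcp_rot: [-3.107, -0.391, 0.002]
wrist_force: [0.8, -0.7, 0.6]
finger_gap: 0.159
```

>>> jog_arm:
  deltas:
    - {"dx":0,"dy":0,"dz":0,"turn":-8.4}
    - {"dx":0,"dy":0,"dz":0,"turn":-8.4}
    - {"dx":0,"dy":0,"dz":0,"turn":-8.4}
    - {"dx":0,"dy":0,"dz":0,"turn":-8.4}
    - {"dx":0,"dy":0,"dz":0,"turn":-8.4}
    - {"dx":0,"dy":0,"dz":0,"turn":-8.4}
    - {"dx":0,"dy":0,"dz":0,"turn":-8.4}
    - {"dx":0,"dy":0,"dz":0,"turn":-8.4}
    - {"dx":0,"dy":0,"dz":0,"turn":-8.4}
    - {"dx":0,"dy":0,"dz":0,"turn":-8.0}

```text
time: 2.3
tcp_pos: [0.4216, 0.003, 0.2398]
tcp_rot: [-2.002, -2.394, -0.002]
wrist_force: [-0.4, -0.6, 0.1]
finger_gap: 0.157
```

```bash
python3 st.py
```

```text
t 2.3 tcp [0.4216 0.003  0.2398] pan xy mm [-69.6  64.2] heading x 100.2 zax [-0.015  0.014 -1.   ] F [-0.4 -0.6  0.1] gap 0.1574414744023703 q6 1.232122779016892
```

>>> jog_arm:
  deltas:
    - {"dx":2.9,"dy":2.4,"dz":0,"turn":1.5}
    - {"dx":2.9,"dy":2.4,"dz":0,"turn":0}
    - {"dx":2.9,"dy":2.4,"dz":0,"turn":0}
    - {"dx":2.9,"dy":2.4,"dz":0,"turn":0}
    - {"dx":2.0,"dy":2.2,"dz":0,"turn":0}
    - {"dx":0,"dy":0,"dz":4,"turn":0}
    - {"dx":0,"dy":0,"dz":4,"turn":0}
    - {"dx":0,"dy":0,"dz":4,"turn":0}
    - {"dx":0,"dy":0,"dz":2,"turn":0}
    - {"dx":0,"dy":0,"dz":0,"turn":0}

```text
time: 3.3
tcp_pos: [0.5173, 0.1641, 0.0911]
tcp_rot: [-2.031, -2.368, 0.003]
wrist_force: [-0.3, -1.8, 0.0]
finger_gap: 0.156
```

```bash
python3 st.py
```

```text
t 3.3 tcp [0.5173 0.1641 0.0911] pan xy mm [ 49.3 209.2] heading x 98.8 zax [-0.018  0.013 -1.   ] F [-0.3 -1.8  0. ] gap 0.15626975593132675 q6 1.592691147688808
```

>>> jog_arm:
  deltas:
    - {"dx":-0.9,"dy":0,"dz":2,"turn":0}
    - {"dx":0,"dy":0,"dz":2,"turn":0}
    - {"dx":0,"dy":0,"dz":1,"turn":0}
    - {"dx":0,"dy":0,"dz":0.5,"turn":0}
    - {"dx":0,"dy":0,"dz":0,"turn":0}

```text
time: 3.8
tcp_pos: [0.5195, 0.156, 0.038]
tcp_rot: [-2.032, -2.369, -0.0]
wrist_force: [0.3, 0.7, 0.2]
finger_gap: 0.156
```

```bash
python3 st.py
python3 - <<'E'
from cell import ctrl
import cv2
c=ctrl.camera("scene");g=cv2.resize(c["frame"][120:320,200:400,::-1],None,fx=3,fy=3,interpolation=2);cv2.imwrite("pics/s1.png",g)
E
```

```text
t 3.8 tcp [0.5195 0.156  0.038 ] pan xy mm [ 50.2 200.8] heading x 98.8 zax [-0.015  0.013 -1.   ] F [0.3 0.7 0.2] gap 0.156109804700077 q6 1.5770745011955882
```

View pics/s1.png

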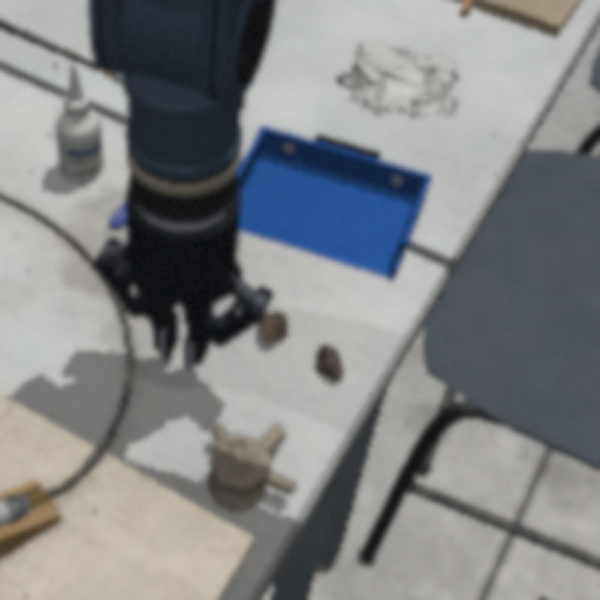

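>>> jog_arm:
  deltas:
    - {"dx":0,"dy":-0.2,"dz":0.8,"turn":0}
    - {"dx":0,"dy":-0.1,"dz":0.3,"turn":0}
    - {"dx":-1.2,"dy":-0.1,"dz":0,"turn":0}
    - {"dx":-1.2,"dy":-0.1,"dz":0,"turn":0}
    - {"dx":-1.2,"dy":-0.1,"dz":0,"turn":0}
    - {"dx":-1.2,"dy":0,"dz":0,"turn":0}
    - {"dx":-1.2,"dy":0,"dz":0,"turn":0}
    - {"dx":0,"dy":0,"dz":0,"turn":0}

```text
time: 4.65
tcp_pos: [0.5265, 0.0902, 0.03]
tcp_rot: [-2.037, -2.373, -0.009]
wrist_force: [0.2, 0.2, 0.1]
finger_gap: 0.154
```

```bash
python3 st.py
python3 - <<'E'
from cell import ctrl
import cv2
c=ctrl.camera("scene");g=cv2.resize(c["frame"][150:290,230:370,::-1],None,fx=4,fy=4,interpolation=2);cv2.imwrite("pics/s2.png",g)
E
```

```text
t 4.65 tcp [0.5265 0.0902 0.03  ] pan xy mm [ 47.2 134.7] heading x 98.7 zax [-0.007  0.013 -1.   ] F [0.2 0.2 0.1] gap 0.15437145935276275 q6 1.454972919205103
```

View pics/s2.png

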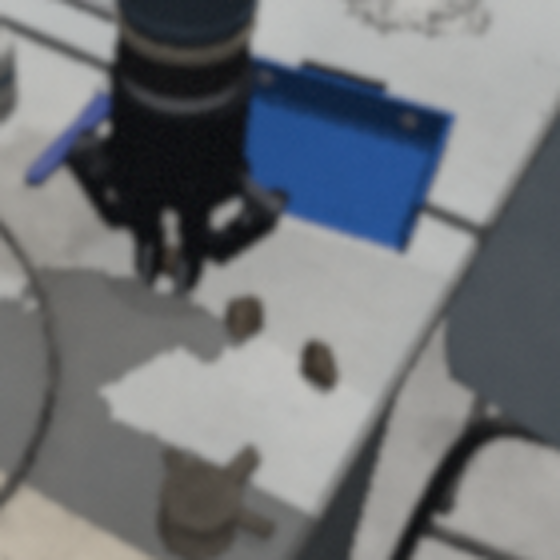

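>>> jog_arm:
  deltas:
    - {"dx":-1.0,"dy":-0.1,"dz":0.4,"turn":0}
    - {"dx":-1.2,"dy":0,"dz":0,"turn":0}
    - {"dx":-1.2,"dy":0,"dz":0,"turn":0}
    - {"dx":-1.2,"dy":0,"dz":0,"turn":0}
    - {"dx":-1.2,"dy":0,"dz":0,"turn":0}
    - {"dx":-1.2,"dy":0,"dz":0,"turn":0}
    - {"dx":-1.0,"dy":0,"dz":0,"turn":0}
    - {"dx":-0.6,"dy":0,"dz":0,"turn":0}
    - {"dx":0,"dy":0,"dz":0,"turn":0}

```text
time: 5.6
tcp_pos: [0.5427, 0.0095, 0.0308]
tcp_rot: [-2.021, -2.372, -0.049]
wrist_force: [-0.1, 1.9, 2.0]
finger_gap: 0.158
```

```bash
python3 st.py
```

```text
t 5.6 tcp [0.5427 0.0095 0.0308] pan xy mm [51.1 52.4] heading x 99.1 zax [ 0.001  0.04  -0.999] F [-0.1  1.9  2. ] gap 0.15775252926824426 q6 1.2833993205783965
```

>>> jog_arm:
  deltas:
    - {"dx":-0.7,"dy":-0.4,"dz":0,"turn":0}
    - {"dx":-1.0,"dy":-0.3,"dz":0,"turn":0}
    - {"dx":-0.8,"dy":0,"dz":0,"turn":0}
    - {"dx":-0.5,"dy":0,"dz":0,"turn":0}
    - {"dx":0,"dy":0,"dz":0,"turn":0}

```text
time: 6.1
tcp_pos: [0.5426, -0.0239, 0.0314]
tcp_rot: [-2.021, -2.373, -0.058]
wrist_force: [0.6, 1.7, 4.4]
finger_gap: 0.157
```

```bash
python3 st.py;  python3 - <<'E'
from cell import ctrl
import cv2
c=ctrl.camera("scene");g=cv2.resize(c["frame"][130:270,230:370,::-1],None,fx=4,fy=4,interpolation=2);cv2.imwrite("pics/s3.png",g)
E
```

```text
t 6.1 tcp [ 0.5426 -0.0239  0.0314] pan xy mm [46.  19.4] heading x 99.2 zax [ 0.006  0.044 -0.999] F [0.6 1.7 4.4] gap 0.15703034566669796 q6 1.2195481207436236
```

View pics/s3.png

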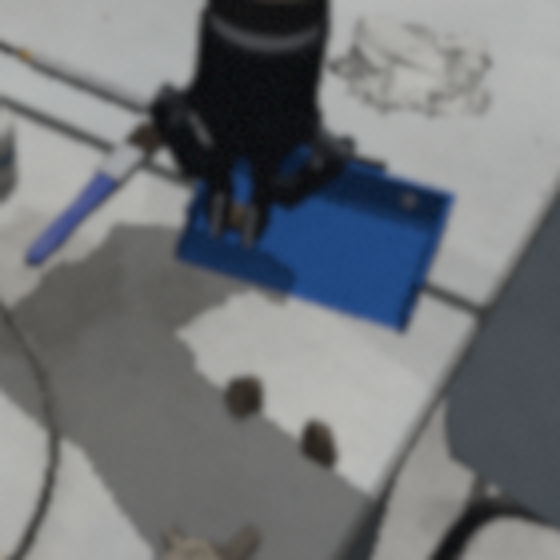

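>>> jog_arm:
  deltas:
    - {"dx":0.8,"dy":0,"dz":0,"turn":0}
    - {"dx":0.4,"dy":0,"dz":-1.5,"turn":0}
    - {"dx":0,"dy":0,"dz":-3,"turn":0}
    - {"dx":0,"dy":0,"dz":-3,"turn":0}
    - {"dx":3,"dy":-1,"dz":0,"turn":0}
    - {"dx":3.5,"dy":-1,"dz":0,"turn":0}
    - {"dx":3.5,"dy":-1,"dz":0,"turn":0}
    - {"dx":3,"dy":-1,"dz":0,"turn":0}
    - {"dx":2,"dy":-0.8,"dz":0,"turn":0}
    - {"dx":0,"dy":0,"dz":0,"turn":0}

```text
time: 7.15
tcp_pos: [0.4633, 0.1274, 0.1155]
tcp_rot: [-2.027, -2.373, -0.036]
wrist_force: [0.2, -0.7, 0.3]
finger_gap: 0.155
```

```bash
python3 st.py
python3 - <<'E'
from cell import ctrl
from h import *
c=ctrl.camera("scene");P=pts(c);z=P[...,2];ok=c["range_z"]>.1
f=c["frame"].astype(int);m=ok&(z>.007)&(z<.028)&(f[...,0]>=f[...,2])&(P[...,0]>.38)&(P[...,0]<.6)&(P[...,1]>-.12)&(P[...,1]<.15)
blobs(m,P,15)
E
```

```text
t 7.15 tcp [0.4633 0.1274 0.1155] pan xy mm [ -9.7 180.9] heading x 99.0 zax [-0.001  0.031 -1.   ] F [ 0.2 -0.7  0.3] gap 0.15541406930498772 q6 1.5235288357799222
[239. 221.] 15 mean [0.5909 0.1347 0.0079] zmax 0.01 rect mm [591. 135.] [ 5. 19.] 52 corners [[582.0, 139.0], [596.0, 127.0], [600.0, 131.0], [585.0, 143.0]]
[290. 229.] 78 mean [0.4745 0.0915 0.0125] zmax 0.018 rect mm [476.  91.] [20. 28.] 6 corners [[464.0, 105.0], [467.0, 76.0], [487.0, 78.0], [484.0, 107.0]]
[309. 240.] 64 mean [0.4222 0.0956 0.0115] zmax 0.016 rect mm [423.  94.] [15. 34.] 36 corners [[407.0, 103.0], [427.0, 76.0], [439.0, 85.0], [419.0, 112.0]]
```

>>> jog_arm:
  deltas:
    - {"dx":0.2,"dy":0.7,"dz":2.5,"turn":0}
    - {"dx":0,"dy":0,"dz":3,"turn":0}
    - {"dx":0,"dy":0,"dz":1.5,"turn":0}
    - {"dx":0,"dy":0,"dz":0.8,"turn":0}
    - {"dx":0,"dy":0,"dz":0,"turn":0}

```text
time: 7.7
tcp_pos: [0.4748, 0.1281, 0.0376]
tcp_rot: [-2.037, -2.377, -0.036]
wrist_force: [0.0, 0.4, 0.4]
finger_gap: 0.156
```

```bash
python3 st.py
```

```text
t 7.7 tcp [0.4748 0.1281 0.0376] pan xy mm [  1.8 179.9] heading x 98.8 zax [ 0.007  0.024 -1.   ] F [0.  0.4 0.4] gap 0.1555306885258168 q6 1.5303702493407774
```

>>> jog_arm:
  deltas:
    - {"dx":0,"dy":-0.5,"dz":0.8,"turn":0}
    - {"dx":0,"dy":-0.1,"dz":0.1,"turn":0}
    - {"dx":-1.2,"dy":0,"dz":0.1,"turn":0}
    - {"dx":-1.3,"dy":0,"dz":0,"turn":0}
    - {"dx":-1.3,"dy":0,"dz":0,"turn":0}
    - {"dx":-1.3,"dy":0,"dz":0,"turn":0}
    - {"dx":-1.3,"dy":0,"dz":0,"turn":0}
    - {"dx":-1.3,"dy":0,"dz":0,"turn":0}
    - {"dx":-1.0,"dy":0,"dz":0,"turn":0}
    - {"dx":0,"dy":0,"dz":0,"turn":0}

```text
time: 8.7
tcp_pos: [0.4868, 0.031, 0.0292]
tcp_rot: [-2.047, -2.379, -0.042]
wrist_force: [-0.5, 0.2, -0.2]
finger_gap: 0.155
```

```bash
python3 st.py
```

```text
t 8.7 tcp [0.4868 0.031  0.0292] pan xy mm [-0.9 82.1] heading x 98.6 zax [ 0.015  0.022 -1.   ] F [-0.5  0.2 -0.2] gap 0.15520424881315506 q6 1.3328955932473454
```

>>> jog_arm:
  deltas:
    - {"dx":-1.2,"dy":0,"dz":-0.1,"turn":0}
    - {"dx":-1.2,"dy":0,"dz":-0.1,"turn":0}
    - {"dx":-1.2,"dy":0,"dz":-0.1,"turn":0}
    - {"dx":-1.2,"dy":0,"dz":0,"turn":0}
    - {"dx":-1.2,"dy":0,"dz":0,"turn":0}
    - {"dx":-0.8,"dy":0,"dz":0,"turn":0}
    - {"dx":0,"dy":0,"dz":0,"turn":0}

```text
time: 9.4
tcp_pos: [0.4979, -0.0422, 0.0309]
tcp_rot: [-2.046, -2.379, -0.043]
wrist_force: [0.0, 0.8, 0.3]
finger_gap: 0.158
```

```bash
python3 st.py
```

```text
t 9.4 tcp [ 0.4979 -0.0422  0.0309] pan xy mm [-0.9  8.1] heading x 98.6 zax [ 0.015  0.023 -1.   ] F [0.  0.8 0.3] gap 0.15824407183147995 q6 1.1867402097145454
```

>>> jog_arm:
  deltas:
    - {"dx":0.8,"dy":0,"dz":0,"turn":0}
    - {"dx":0.4,"dy":0,"dz":-1.5,"turn":0}
    - {"dx":0,"dy":0,"dz":-3,"turn":0}
    - {"dx":0,"dy":0,"dz":-3,"turn":0}
    - {"dx":3.5,"dy":-1,"dz":0,"turn":0}
    - {"dx":3.5,"dy":-1.1,"dz":0,"turn":0}
    - {"dx":3.5,"dy":-1.1,"dz":0,"turn":0}
    - {"dx":3.5,"dy":-1.1,"dz":0,"turn":0}
    - {"dx":2.5,"dy":-1,"dz":0,"turn":0}
    - {"dx":0,"dy":0,"dz":0,"turn":0}

```text
time: 10.4
tcp_pos: [0.4118, 0.1358, 0.1117]
tcp_rot: [-2.038, -2.378, -0.048]
wrist_force: [-0.0, -0.1, 0.1]
finger_gap: 0.155
```

```bash
python3 st.py
python3 - <<'E'
from cell import ctrl
from h import *
c=ctrl.camera("scene");P=pts(c);z=P[...,2];ok=c["range_z"]>.1
f=c["frame"].astype(int);m=ok&(z>.007)&(z<.028)&(f[...,0]>=f[...,2])&(P[...,0]>.38)&(P[...,0]<.6)&(P[...,1]>-.12)&(P[...,1]<.15)
blobs(m,P,15)
g=cv2.resize(c["frame"][130:310,210:390,::-1],None,fx=3.3,fy=3.3,interpolation=2);cv2.imwrite("pics/s4.png",g)
E
```

```text
t 10.4 tcp [0.4118 0.1358 0.1117] pan xy mm [-59.4 197. ] heading x 98.8 zax [ 0.013  0.03  -0.999] F [-0.  -0.1  0.1] gap 0.1553579848812137 q6 1.561859899402
[289. 184.] 24 mean [ 0.5476 -0.0341  0.0124] zmax 0.015 rect mm [548. -34.] [ 9. 18.] 73 corners [[538.0, -35.0], [556.0, -41.0], [558.0, -32.0], [541.0, -27.0]]
[309. 240.] 67 mean [0.4219 0.0966 0.0113] zmax 0.016 rect mm [422.  94.] [16. 31.] 26 corners [[408.0, 105.0], [422.0, 77.0], [436.0, 84.0], [423.0, 112.0]]
```

View pics/s4.png

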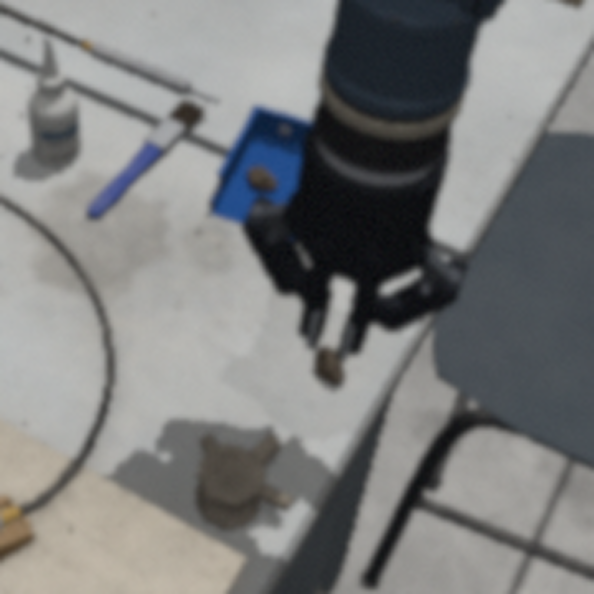

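The first chip lies in the pan at about (262,178). Chip c is still at (330,366), just ahead of the raised fingertips, and the vertebra, brush and glue haven't been disturbed.

>>> jog_arm:
  deltas:
    - {"dx":-0.3,"dy":0.4,"dz":2.5,"turn":0}
    - {"dx":0,"dy":0,"dz":2.5,"turn":0}
    - {"dx":0,"dy":0,"dz":1.5,"turn":0}
    - {"dx":0,"dy":0,"dz":0.8,"turn":0}
    - {"dx":0,"dy":0,"dz":0,"turn":0}

```text
time: 10.95
tcp_pos: [0.4204, 0.1342, 0.0377]
tcp_rot: [-2.041, -2.382, -0.052]
wrist_force: [0.2, 0.8, -0.8]
finger_gap: 0.161
```

```bash
python3 st.py
```

```text
t 10.95 tcp [0.4204 0.1342 0.0377] pan xy mm [-51.1 194.1] heading x 98.8 zax [ 0.018  0.028 -0.999] F [ 0.2  0.8 -0.8] gap 0.16077391679023992 q6 1.5571157256145918
```

>>> jog_arm:
  deltas:
    - {"dx":0,"dy":-0.4,"dz":0.8,"turn":0}
    - {"dx":0,"dy":-0.1,"dz":0.2,"turn":0}
    - {"dx":-1.2,"dy":0,"dz":0.1,"turn":0}
    - {"dx":-1.3,"dy":0.1,"dz":0,"turn":0}
    - {"dx":-1.3,"dy":0.1,"dz":0,"turn":0}
    - {"dx":-1.3,"dy":0.1,"dz":0,"turn":0}
    - {"dx":-1.3,"dy":0.1,"dz":0,"turn":0}
    - {"dx":-1.3,"dy":0.1,"dz":0,"turn":0}
    - {"dx":-1.0,"dy":0.1,"dz":0,"turn":0}
    - {"dx":0,"dy":0,"dz":0,"turn":0}

```text
time: 11.95
tcp_pos: [0.4404, 0.0403, 0.0295]
tcp_rot: [2.041, 2.379, 0.061]
wrist_force: [-0.4, 0.3, -0.2]
finger_gap: 0.155
```

```bash
python3 st.py
python3 - <<'E'
from cell import ctrl
import cv2
c=ctrl.camera("scene");g=cv2.resize(c["frame"][150:290,250:390,::-1],None,fx=4,fy=4,interpolation=2);cv2.imwrite("pics/s5.png",g)
E
```

```text
t 11.95 tcp [0.4404 0.0403 0.0295] pan xy mm [-45.4  98.2] heading x 98.8 zax [ 0.03   0.026 -0.999] F [-0.4  0.3 -0.2] gap 0.1550002882881649 q6 1.3390692082429885
```

View pics/s5.png

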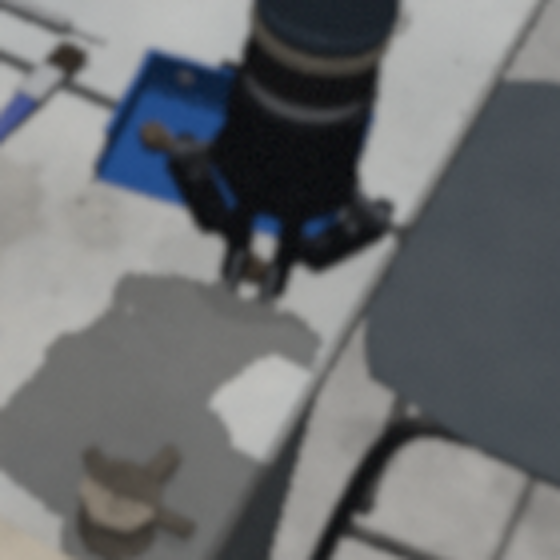

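Chip c shows between the two fingertips, at about (255,270), so it's still centred. I'll carry on into the pan.

>>> jog_arm:
  deltas:
    - {"dx":-1.2,"dy":0,"dz":-0.1,"turn":0}
    - {"dx":-1.2,"dy":0,"dz":-0.1,"turn":0}
    - {"dx":-1.2,"dy":0,"dz":-0.1,"turn":0}
    - {"dx":-1.2,"dy":0,"dz":0,"turn":0}
    - {"dx":-1.2,"dy":0,"dz":0,"turn":0}
    - {"dx":-1.2,"dy":0,"dz":0,"turn":0}
    - {"dx":-0.8,"dy":0,"dz":0,"turn":0}
    - {"dx":0,"dy":0,"dz":0,"turn":0}

```text
time: 12.8
tcp_pos: [0.4545, -0.0441, 0.0324]
tcp_rot: [2.038, 2.381, 0.067]
wrist_force: [0.5, 1.1, 1.2]
finger_gap: 0.155
```

```bash
python3 st.py
```

```text
t 12.8 tcp [ 0.4545 -0.0441  0.0324] pan xy mm [-44.1  12.6] heading x 98.9 zax [ 0.032  0.028 -0.999] F [0.5 1.1 1.2] gap 0.1546852964773396 q6 1.1490488755656176
```

Back off, lift, and swing clear to the −x/−y side to see.

>>> jog_arm:
  deltas:
    - {"dx":0.8,"dy":0,"dz":0,"turn":0}
    - {"dx":0.4,"dy":0,"dz":-1.5,"turn":0}
    - {"dx":0,"dy":0,"dz":-3,"turn":0}
    - {"dx":0,"dy":0,"dz":-4,"turn":0}
    - {"dx":0,"dy":0,"dz":-4,"turn":0}
    - {"dx":0,"dy":0,"dz":-4,"turn":0}
    - {"dx":-3.5,"dy":-2.5,"dz":0,"turn":0}
    - {"dx":-4,"dy":-2,"dz":0,"turn":0}
    - {"dx":-4,"dy":-2,"dz":0,"turn":0}
    - {"dx":-4,"dy":-2,"dz":0,"turn":0}
    - {"dx":-4,"dy":-2,"dz":0,"turn":0}
    - {"dx":0,"dy":0,"dz":0,"turn":0}

```text
time: 14.0
tcp_pos: [0.3695, -0.2447, 0.191]
tcp_rot: [2.024, 2.402, 0.051]
wrist_force: [-0.3, 0.4, -0.1]
finger_gap: 0.155
```

```bash
python3 st.py
python3 - <<'E'
from cell import ctrl
from h import *
c=ctrl.camera("top");P=pts(c);z=P[...,2];ok=c["range_z"]>.1
f=c["frame"].astype(int);m=ok&(z>.007)&(z<.05)&(f[...,0]>=f[...,2]-8)&(P[...,0]>.38)&(P[...,0]<.67)&(P[...,1]>-.12)&(P[...,1]<.26)
blobs(m,P,15)
g=cv2.resize(c["frame"][90:290,150:370,::-1],None,fx=3,fy=3,interpolation=2);cv2.imwrite("pics/t6.png",g)
E
```

```text
t 14.0 tcp [ 0.3695 -0.2447  0.191 ] pan xy mm [-158.3 -172.9] heading x 99.8 zax [ 0.021  0.024 -0.999] F [-0.3  0.4 -0.1] gap 0.15489662022170309 q6 0.6419949308471674
[174. 203.] 792 mean [0.5414 0.2178 0.012 ] zmax 0.024 rect mm [535. 179.] [162. 268.] 90 corners [[401.0, 98.0], [669.0, 98.0], [669.0, 260.0], [401.0, 260.0]]
[338. 144.] 70 mean [ 0.6549 -0.0976  0.0107] zmax 0.015 rect mm [648. -98.] [44. 10.] 2 corners [[626.0, -94.0], [626.0, -104.0], [670.0, -103.0], [670.0, -92.0]]
[314. 152.] 345 mean [ 0.6394 -0.05    0.0142] zmax 0.019 rect mm [640. -51.] [62. 24.] 86 corners [[626.0, -81.0], [650.0, -83.0], [654.0, -21.0], [630.0, -19.0]]
[307. 199.] 80 mean [ 0.5488 -0.0353  0.0139] zmax 0.019 rect mm [548. -36.] [14. 23.] 89 corners [[537.0, -42.0], [560.0, -43.0], [560.0, -29.0], [537.0, -29.0]]
[347. 219.] 166 mean [ 0.5089 -0.1061  0.0305] zmax 0.035 rect mm [ 509. -106.] [60. 11.] 9 corners [[479.0, -106.0], [480.0, -116.0], [539.0, -106.0], [538.0, -96.0]]
[322. 224.] 128 mean [ 0.5004 -0.0615  0.0155] zmax 0.02 rect mm [501. -62.] [29. 19.] 90 corners [[491.0, -76.0], [510.0, -76.0], [510.0, -47.0], [491.0, -47.0]]
[319. 245.] 115 mean [ 0.4613 -0.0551  0.0141] zmax 0.02 rect mm [460. -55.] [16. 28.] 90 corners [[446.0, -62.0], [474.0, -62.0], [474.0, -47.0], [446.0, -47.0]]
[174. 263.] 665 mean [0.4312 0.214  0.0326] zmax 0.043 rect mm [428. 210.] [60. 59.] 29 corners [[388.0, 221.0], [417.0, 169.0], [469.0, 199.0], [440.0, 251.0]]
```

View pics/t6.png

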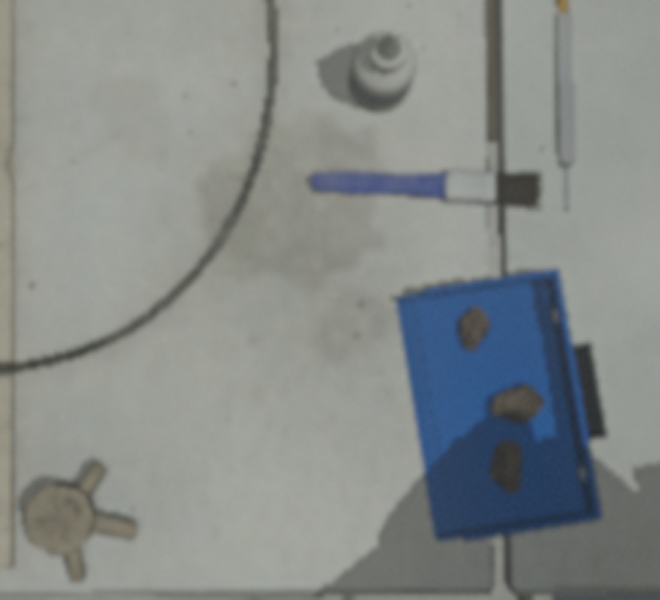

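```bash
python3 -c "
from cell import ctrl
print(ctrl.finish_job())"
```

```text
the job is handed in; nothing more can be done
None
```

All three chips are in the pan, and I handed the job in at about 14 s of the 64 s allowed. I pushed each one straight through the mouth with the nearly shut fingertips, then lifted the arm clear to the side.

- **Chips:** the last top picture puts their centres at about (50, +7), (−8, −12) and (−40, +1) mm in the pan's frame, as x and y. The limits are y below +38 mm and x within ±75 mm. Their tops read 19–20 mm high, so they lie flat.
- **Other objects:** the vertebra measures within about 1 mm of its start. I only compared the brush and glue bottle by eye in the pictures, and they looked unmoved.
- **Robot:** it was touching nothing at the end, with wrist force about 0.5 N. The highest wrist force I read was about 5 N, while the first chip was in the pan, and it may have come from the tips brushing the pan. The tool also picked up a tilt of up to about 2.5° along the way, which did no harm.

The final check covered only the moment of that picture, and the hand-in gave no verdict.

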